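Move the degreased blue damper body with sprung tongs

TASK

The blue damper body on the white drip tray has just been degreased and must not be touched by your fingers or by the gripper: take the sprung tongs out of their green stand, squeeze them shut on the blue body and carry it in them to the yellow dish. Lower it and stand it upright in the dish before letting go (do not drop it), then put the tongs back upright in their stand and let go of them. Leave the brass, black and red bodies where they stand.

Things in the scene. Friction and masses are not known exactly. Their poses are not given: they have to be found in the camera images.
- tongs_grip (a point): mid-handle of free steel sprung tongs, 139 mm tall, 100 g, upright in the stand, tips down. Red pads (24 mm along x, 44 mm high, centred at this height) outside two flat arms; bow ends 34 mm above. z up, y = squeeze direction. 58 mm over the pads when free; carried open at 40 to 50; shut on the blue body at 34; stop at 26; at 58 let go. Spring 0.3 N per mm squeezed.
- tip_a (a point): tip of one arm of the tongs: lower end of its inner face, mid-width, 105 mm below tongs_grip. Arms are 20 mm wide (x), 4 mm thick, always parallel, 40 mm clear between them when free (width over the red pads less 18 mm). This arm (at -y) is rigid with the bow and tongs_grip; the other slides towards it, so the middle of the gap is halfway between the two tips.
- tip_b (a point): tip of the other, sliding arm of the tongs (at +y): lower end of its inner face, mid-width; same axes.
- shock_center (a point): centre of the blue damper body, a blue aluminium cylinder 16 mm in diameter, 26 mm high, about 16 g, standing upright (z along its axis) on the white drip tray (160 x 180 mm, 4 mm thick); this point is 13 mm above its underside. Three others of the same size, brass, black and red, stand on the tray, 70 mm or more away.
- dish: the yellow round dish, fixed to the bench: 104 mm across the rim, 12 mm high, wall 3 mm, inner floor 94 mm across and 4 mm above the bench. Origin at the centre of its underside, on the bench. (A red dish with screws stands further away: not that one.)
- stand: green open-topped stand of the tongs, fixed: outside 46 mm (x) by 74 mm (y), 60 mm high, walls 5 mm, so the pocket is 36 by 64 mm, its floor 5 mm above the bench; flat aluminium foot plate 62 by 90 mm. Origin at the centre of its underside, on the bench; z up. The tongs start in the middle of the pocket, their y along the stand's y.
There are look-alikes about, which are no part of the job. Of the things like the part that bears tongs_grip, leave any that is orange or turquoise; of the rest the larger one is meant.

How it is judged:
On the way, in this order (a step that is already met when the one before it is completed fails the run):
1. the blue body is lifted off the tray in the tongs (centre more than 45 mm above the bench, gripped by the tongs) (height (world z) of shock_center above 0.045 m and contact force between tongs and shock above 0.5 N), for 0.2 s.
2. still gripped by the tongs, it is lowered into the yellow dish (its underside less than 12 mm above the dish floor) (horizontal distance between shock_center and dish below 0.04 m and z of shock_center in the frame of dish below 0.029 m and contact force between tongs and shock above 0.5 N).
At the end, for the whole second after the job is handed in: Blue body upright (within 10 deg), at rest, on the yellow dish's floor (within 40 mm of its centre); tongs let go, at rest, down in the stand's pocket (handle middle below 122 mm and within 55 mm of the stand's centre), leaning less than 24 deg (horizontal distance between shock_center and dish below 0.04 m and z of shock_center in the frame of dish below 0.021 m and angle between shock_center's own z axis and vertical below 0.17 rad and linear speed of shock below 0.02 m/s and contact force between tongs and shock below 0.01 N and horizontal distance between tongs_grip and stand below 0.055 m and height (world z) of tongs_grip below 0.122 m and angle between tongs_grip's own z axis and vertical below 0.42 rad and linear speed of tongs below 0.03 m/s); the robot touches nothing.
It fails at once if the fingers or the arm touch the blue body (contact force between any of the fingers, the arm and shock above 0.2 N).
It fails at once if a brass, black or red body is moved by more than 20 mm (distance of any of shock_brass_center, shock_black_center, shock_red_center from where it was at the start of the episode above 0.02 m).
It also fails if it takes over 61 s, if anything falls off the work surface, if the arm or the gripper's body presses on something with over 40 N, if the wrist force passes 120 N, or if a joint passes its speed limit or range.

ROBOT

A 7-joint arm with a two-finger parallel gripper is mounted at the origin on the work surface. World frame = base frame: x ahead of the robot, y to its left, z up, the work surface at z = 0. Lengths are in m, angles in rad, forces in N, time in s.
With the tool pointing down it reaches from about 0.4 to 0.875 m from the base axis. Payload 4.4 kg.
Tool frame: the origin (TCP) lies on the centre line of the jaws, within the pads' length; the fingertips stand ctrl.nose_length ahead of it and the grasp point (between the pads) lies 3 mm ahead of it (ctrl.nose_length is the distance from the TCP to the fingertips, in m); z points along the fingers, y is the line along which they close (so a half turn about z gives the same grasp; the last joint's range is limited). The gripper opens to 85 mm and grips with 20 to 120 N. Pads are 22 mm wide; open, the fingers measure 114 mm over their backs; the gripper's body (76 mm by 85 mm) begins 54 mm behind the grasp point. The pads swing forward as they close: fully open they stand 13 mm farther back than shut.
Start: joints at [1.105, 0.628, 0.038, 1.517, -0.027, 0.996, -0.02], TCP at [0.253, -0.599, 0.253] pointing down, gripper open.
Joint ranges: [-3.06, 3.06], [-0.37, 2.12], [-1.25, 1.32], [0.18, 2.47], [-1.1, 4.24], [0.23, 1.98], [-2.94, 2.94]. Speed limits (rad/s): [2.57, 2.57, 3.14, 3.14, 3.14, 3.14, 3.14].

INTERFACE

Orientations are given as a rotation vector (axis times angle).
In Python, from bench import ctrl, eyes gives the robot as it stands. The module is installed in compiled form; this text tells all that it offers.
- The arm moves only by the tool carry_out, never from a script. Its argument "plan" is a list that holds one entry, the list of rows, each a list of 7 numbers: the shift along the world's x, y, z in cm, then the turn, a rotation vector about the world's x, y, z in degrees, then the closure in counts, from 0 (fully open) to 255 (shut). In form: [[[dx, dy, dz, ax, ay, az, jaw], ...]]. A call has 1 to 5 rows; each row shifts and turns the commanded pose from where the row before left it; what a row does not reach is not made up. A row lasts 1/8 s, in which the tool goes at most 62.5 mm and 10.7 degrees, less where a joint would pass 70% of its speed; a pose out of reach is approached as far as the arm can. A call is refused whole if a number of a shift passes 6.25 or a number of a turn 10.7, either way. A call with a gripper value outside its range is refused whole. The fingers move at their own pace and stop on an object; the grip force is fixed at half the most. Time passes only in rows, so rows that do not move let the fingers close. It gives the time, the measured TCP pose, the force, the opening and the grip force at its end, in the units of the state.
- ctrl.observe(): the state, without advancing time (a new reading comes with each control period).
- eyes.camera(name): name is "scene" or "top" or "wrist"; returns a dict with "image" (420x560x3 uint8, red, green, blue), "z_map" (420x560 float32, m along the optical axis (not along the pixel's ray), 0 where there is no reading), "intrinsics" (3x3 intrinsics, pixels), "D" ([k1, k2, p1, p2, k3] as OpenCV has them; the pictures are not rectified), "R" (3x3) and "t" (3): a world point X has camera coordinates R X + t; the wrist camera has in their place "mount" (4x4, takes a point from camera to tool coordinates, whose origin is the TCP and whose axes are the flange's). Camera axes: x right, y down, z forward; pixel columns grow to the right and rows downward; lengths in m; the calibration is good to about 2 mm. A picture is of the moment at which its call begins: read the wrist's pose just before it.
- ctrl.close_job(): hands the job in; it is judged then, once.
Trained networks look in the newest picture that a camera, given by its name, has taken for a name from the list of things; names that differ only in an ending like _2 or _b are one class to them, and where a whole thing is asked for, a point or a joint stands for the part that bears it (a point fixed in the world has none). Each returns a list of dicts, best first, with "conf" (0 to 1); they miss things now and then, are a little off and sometimes report something else, mostly with a low value. They report only what shows in the picture. A call takes as long as a camera call. They do not tell look-alikes from the thing itself.
- eyes.search_frame(thing, camera): "centre" ([x, y, z] in m, in the coordinates of the camera as it stood for that picture, good to about 4 mm: the middle of the surface that is visible of it).
The state is a dict: "time": time; "joints": joint angles; "qd": joint speeds; "joint_efforts": joint torques, N m; "tool_pos": TCP position; "tcp_rot": TCP orientation; "contact_force": force on the tool from outside, world axes, zero at the start; "ft_torque": the same for the moment, N m; "grip_width": finger opening in m; "gripper_force": force on a finger pad.
Only numpy, scipy, OpenCV 4.12 (cv2) and the standard library are available. Lean on these libraries where they do the work, as an engineer would, in place of code of your own. Each camera call takes 0.05 s, during which the arm holds its last target. There are 200 camera calls.

## Working session

There is one attempt and no reset: what is moved stays moved. The work goes in short steps, Python scripts to look and compute and a tool call to move; the robot and the scene stay as the last step left them, time stands still between calls to the robot, and variables do not carry over. Pictures are saved under pics/ and viewed, at most 10 in all, crops included, and the job is handed in when it is done.

Besides the shell and the picture viewer there is one more tool, called by a JSON object that holds its "api" and its "payload". carry_out: Moves the arm, as the interface text tells. Its arguments: {"type":"object","properties":{"plan":{"type":"array","items":{"type":"array","items":{"type":"array","items":{"type":"number"}}}}},"required":["plan"]}

```bash
mkdir -p pics
cat > h.py <<'E'
import numpy as np, cv2
from bench import ctrl, eyes
from scipy.spatial.transform import Rotation as Ro
def shot(n):
    s=ctrl.observe(); c=eyes.camera(n)
    if n=="wrist":
        M=np.array(c["mount"]); T=np.eye(4); T[:3,:3]=Ro.from_rotvec(s["tcp_rot"]).as_matrix(); T[:3,3]=s["tool_pos"]
        W=T@M
    else:
        R=np.array(c["R"]);W=np.eye(4);W[:3,:3]=R.T;W[:3,3]=-R.T@np.array(c["t"])
    c["W"]=W; return c
def save(c,f,box=None,k=1):
    im=c["image"]
    if box: im=im[box[1]:box[3],box[0]:box[2]]
    if k!=1: im=cv2.resize(im,None,fx=k,fy=k,interpolation=cv2.INTER_CUBIC)
    cv2.imwrite("pics/"+f,im[:,:,::-1])
def cloud(c):
    z=c["z_map"];h,w=z.shape;u,v=np.meshgrid(np.arange(w),np.arange(h))
    p=cv2.undistortPoints(np.stack([u,v],-1).reshape(-1,1,2).astype(float),np.array(c["intrinsics"]),np.array(c["D"])).reshape(h,w,2)
    P=np.dstack([p[...,0]*z,p[...,1]*z,z]); P=P@c["W"][:3,:3].T+c["W"][:3,3]; P[z<=0]=np.nan
    return P
def pix(c,X):
    V=np.linalg.inv(c["W"]);q=cv2.projectPoints(np.atleast_2d(X),cv2.Rodrigues(V[:3,:3])[0],V[:3,3],np.array(c["intrinsics"]),np.array(c["D"]))[0]
    return q.reshape(-1,2)
def find(c,cam,thing):
    for d in eyes.search_frame(thing,cam):
        X=c["W"][:3,:3]@np.array(d["centre"])+c["W"][:3,3]
        print(cam,thing,round(d["conf"],2),X.round(3),pix(c,X)[0].round())
E
python3 - <<'E'
from h import *
print(ctrl.observe(),ctrl.nose_length)
for n in ["scene","top"]:
    c=shot(n);save(c,n+"1.png")
    for t in ["tongs_grip","tip_a","shock_center","dish","stand"]: find(c,n,t)
E
```

```text
{'time': 0.0, 'joints': array([ 1.10515756,  0.62932496,  0.03843792,  1.51840671, -0.02702641,
        0.99629399, -0.02000726]), 'qd': array([-0.00037737,  0.00061289, -0.00080107, -0.0011858 , -0.00105717,
        0.00048455, -0.00135482]), 'joint_efforts': array([-1.59110105e-04, -5.63399756e+01,  1.22566972e+00, -1.93442059e+01,
        1.10053376e-02,  1.06518911e-02, -8.76636790e-06]), 'tool_pos': array([ 0.25282651, -0.59816173,  0.25239031]), 'tcp_rot': array([-3.07718640e+00, -6.23487474e-01,  5.97941307e-04]), 'contact_force': array([ 0.26634738,  0.10563237, -0.9100337 ]), 'ft_torque': array([-0.03346165, -0.01317431, -0.01714558]), 'gripper_force': 0.0, 'grip_width': 0.08519667581920762} 0.022
scene tongs_grip 0.88 [ 0.591 -0.234  0.085] [238. 272.]
scene tongs_grip 0.77 [ 0.527 -0.402  0.054] [158. 299.]
scene tongs_grip 0.65 [ 0.474 -0.293  0.111] [187. 246.]
scene tongs_grip 0.53 [ 0.376 -0.312  0.055] [164. 243.]
scene tip_a 0.92 [ 0.593 -0.236  0.086] [238. 273.]
scene tip_a 0.8 [ 0.561 -0.241  0.069] [228. 271.]
scene tip_a 0.63 [ 0.525 -0.406  0.05 ] [156. 300.]
s
[... 178 characters left out ...]
3 -0.295  0.116] [186. 244.]
scene dish 0.61 [0.575 0.256 0.004] [383. 212.]
scene stand 0.78 [ 0.486 -0.289  0.034] [195. 272.]
top tongs_grip 0.9 [ 0.588 -0.227  0.111] [369. 165.]
top tongs_grip 0.87 [ 0.469 -0.288  0.132] [399. 217.]
top tongs_grip 0.57 [ 0.366 -0.314  0.085] [408. 266.]
top tongs_grip 0.46 [ 0.507 -0.394  0.079] [441. 203.]
top tip_a 0.84 [ 0.587 -0.228  0.115] [369. 165.]
top tip_a 0.63 [ 0.558 -0.233  0.107] [371. 179.]
top tip_a 0.57 [ 0.481 -0.259  0.126] [385. 212.]
top tip_a 0.48 [ 0.355 -0.316  0.073] [408. 271.]
top shock_center 0.43 [ 0.574 -0.068  0.03 ] [296. 178.]
top dish 0.89 [0.573 0.262 0.008] [160. 181.]
top stand 0.91 [ 0.459 -0.273  0.003] [383. 228.]
```

View pics/scene1.png

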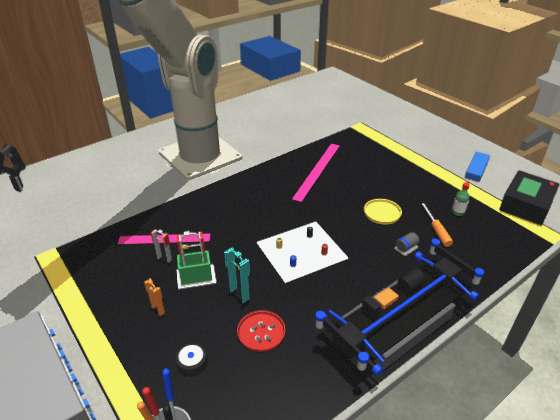

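View pics/top1.png

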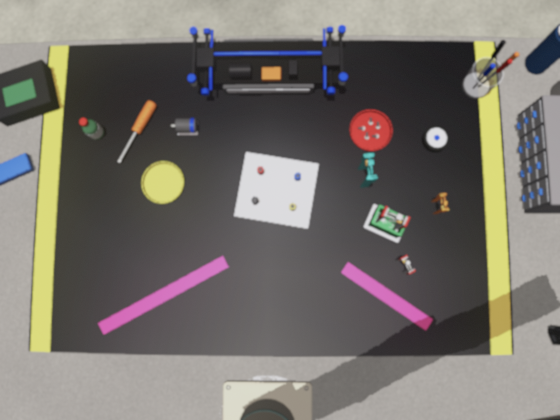

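The things that could pass for the tongs, in scene pixels, are turquoise (238,272), orange (155,297), a small steel pair (162,244) and the steel pair in the green stand (193,250). I choose the pair in the stand: it is neither orange nor turquoise, and it is the larger steel one. The blue body is at top (297,177), and the yellow dish at top (163,182).

Run:
```python
from h import *
c=shot("top");P=cloud(c)
save(c,"crop_top.png",(350,130,470,290),3)
s=shot("scene");Ps=cloud(s)
a=cv2.resize(s["image"][215:325,130:270],(700,550),interpolation=cv2.INTER_CUBIC);cv2.imwrite("pics/crop_scene.png",a[:,:,::-1])
def hsv(c): return cv2.cvtColor(c["image"],cv2.COLOR_RGB2HSV)
for n,cc,PP in(("top",c,P),("scene",s,Ps)):
    H=hsv(cc);X=PP
    g=(H[...,0]>50)&(H[...,0]<75)&(H[...,1]>100)&(X[...,2]>0.045)&(X[...,2]<.075)&(np.hypot(X[...,0]-.47,X[...,1]+.28)<.08)
    r=((H[...,0]<10)|(H[...,0]>170))&(H[...,1]>100)&(X[...,2]>0.08)&(np.hypot(X[...,0]-.47,X[...,1]+.28)<.08)
    b=(H[...,0]>110)&(H[...,0]<128)&(H[...,1]>120)&(np.hypot(X[...,0]-.574,X[...,1]+.068)<.05)
    y=(H[...,0]>22)&(H[...,0]<35)&(H[...,1]>120)&(np.hypot(X[...,0]-.574,X[...,1]-.26)<.09)
    m=(H[...,0]>140)&(H[...,0]<165)&(H[...,1]>120)
    for k,M in dict(green=g,red=r,blue=b,yel=y,mag=m).items():
        Q=X[M]
        if len(Q)<3: print(n,k,len(Q));continue
        rr=cv2.minAreaRect((Q[:,:2]*1000).astype(np.float32))
        print(n,k,len(Q),np.median(Q,0).round(3),"z",np.percentile(Q[:,2],[5,95]).round(3),"rect",np.round(rr[0]),np.round(rr[1]),round(rr[2],1))
```

```text
top green 119 [ 0.455 -0.267  0.059] z [0.049 0.064] rect [ 471. -280.] [73. 47.] 64.3
top red 53 [ 0.476 -0.257  0.131] z [0.106 0.135] rect [ 471. -280.] [57. 24.] 63.9
top blue 3 [ 0.574 -0.069  0.036] z [0.036 0.037] rect [574. -69.] [0. 5.] 3.8
top yel 80 [0.592 0.297 0.01 ] z [0.003 0.016] rect [587. 265.] [ 62. 101.] 27.6
top mag 1153 [nan nan nan] z [nan nan] rect [271.  16.] [ 97. 783.] 2.3
scene green 370 [ 0.48  -0.284  0.057] z [0.046 0.062] rect [ 474. -284.] [76. 52.] 68.5
scene red 87 [ 0.474 -0.303  0.123] z [0.094 0.133] rect [ 473. -284.] [58. 28.] 63.9
scene blue 54 [ 0.587 -0.077  0.023] z [0.009 0.03 ] rect [583. -75.] [12. 16.] 54.1
scene yel 804 [0.57  0.256 0.005] z [0.001 0.012] rect [565. 260.] [106. 124.] 39.8
scene mag 905 [nan nan nan] z [nan nan] rect [310.  10.] [172. 789.] 2.5
```

View pics/crop_scene.png

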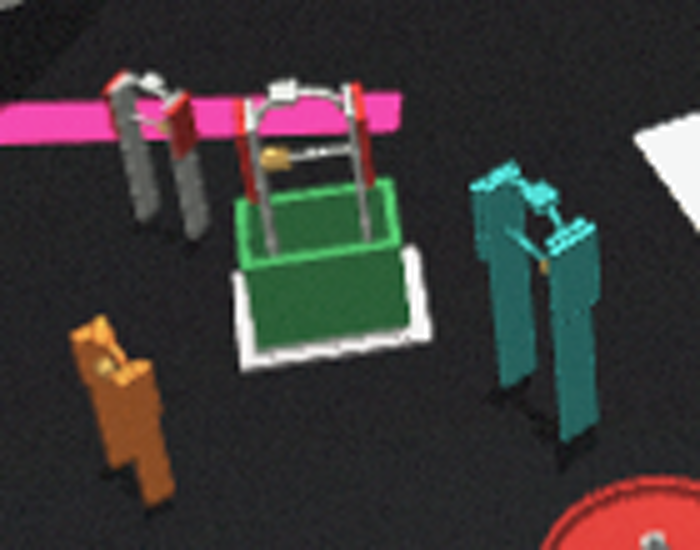

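The crop shows the choice is right: steel arms with red pads, standing in the green stand. The small steel pair beside it is free-standing. From the depth data the stand is at (0.471, -0.281), with its long side at 64°. I'm moving above it.

{"api": "carry_out", "payload": {"plan": [[[2.2,3.2,0.3,0,0,-4.9,0],[4.4,6.3,0,0,0,-9.7,0],[4.4,6.3,0,0,0,-9.7,0],[4.4,6.3,0,0,0,-9.7,0],[4.2,6.2,0,0,0,-9.7,0]]]}}

```text
out of range: a shift must lie within [-6.25, 6.25]
```

{"api": "carry_out", "payload": {"plan": [[[2.2,3.3,0,0,0,-4.9,0],[0,0,0,0,0,0,0]]]}}

```text
time: 0.95
tool_pos: [0.2781, -0.5629, 0.2533]
tcp_rot: [-3.1, -0.498, -0.003]
contact_force: [-0.4, -0.5, -0.2]
grip_width: 0.0853
gripper_force: 0.0
```

Run:
```python
from h import *
s=ctrl.observe();print(s["time"],s["tool_pos"],s["tcp_rot"],s["joints"].round(2))
c=shot("wrist");save(c,"w1.png");P=cloud(c);H=cv2.cvtColor(c["image"],cv2.COLOR_RGB2HSV)
D=np.hypot(P[...,0]-.471,P[...,1]+.281)<.07
for k,M in dict(green=(H[...,0]>50)&(H[...,0]<75)&(H[...,1]>100)&(P[...,2]>0.05)&D,red=((H[...,0]<10)|(H[...,0]>170))&(H[...,1]>100)&(P[...,2]>.08)&D).items():
    Q=P[M];rr=cv2.minAreaRect((Q[:,:2]*1000).astype(np.float32));print(k,len(Q),np.percentile(Q[:,2],[5,50,95]).round(3),rr)
R=Ro.from_rotvec(s["tcp_rot"]).as_matrix();print(np.degrees(np.arctan2(R[1,1],R[0,1])),R[:,2])
for t in["tongs_grip","tip_a","stand"]:find(c,"wrist",t)
```

```text
0.95 [ 0.27809684 -0.56294656  0.25334318] [-3.09983336 -0.49805323 -0.00349194] [ 1.03  0.6   0.06  1.58 -0.04  0.96 -0.15]Traceback (most recent call last):
  File "<stdin>", line 6, in <module>
    return _quantile_unchecked(
        a, q, axis, out, overwrite_input, method, keepdims, weights)
    return _ureduce(a,
                    func=_quantile_ureduce_func,
    ...<5 lines>...
                    overwrite_input=overwrite_input,
                    method=method)
    r = func(a, **kwargs)
    result = _quantile(arr,
                       quantiles=q,
    ...<2 lines>...
                       out=out,
                       weights=wgt)
    slices_having_nans = np.isnan(arr[-1, ...])
                                  ~~~^^^^^^^^^
IndexError: index -1 is out of bounds for axis 0 with size 0
```

View pics/w1.png

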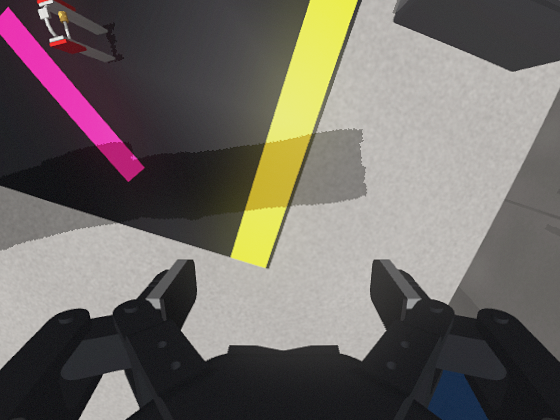

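The first call was refused because a shift of 6.3 is over the limit; only the small second call ran. The wrist view shows the fingers at (170,300) and (395,300), and the small steel pair at (75,35). I'm moving on to the stand.

{"api": "carry_out", "payload": {"plan": [[[3.2,4.7,0.3,0,0,-7.3,0],[3.2,4.7,0,0,0,-7.3,0],[3.2,4.7,0,0,0,-7.3,0],[3.2,4.7,0,0,0,-7.3,0],[3.2,4.7,0,0,0,-7.3,0]]]}}

```text
time: 1.62
tool_pos: [0.4358, -0.3305, 0.2566]
tcp_rot: [3.098, -0.512, 0.001]
contact_force: [0.6, -1.0, 0.5]
grip_width: 0.0852
gripper_force: 0.0
```

{"api": "carry_out", "payload": {"plan": [[[3.2,4.7,0,0,0,-7.3,0],[0,0,0,0,0,0,0],[0,0,0,0,0,0,0]]]}}

```text
time: 2.0
tool_pos: [0.4667, -0.2849, 0.2564]
tcp_rot: [3.061, -0.7, 0.0]
contact_force: [-0.7, -0.7, -0.3]
grip_width: 0.0855
gripper_force: 0.0
```

```bash
cat > w.py <<'E'
from h import *
import sys
s=ctrl.observe();print(s["time"],s["tool_pos"],s["tcp_rot"],s["joints"].round(2))
R=Ro.from_rotvec(s["tcp_rot"]).as_matrix();print("y ang",np.degrees(np.arctan2(R[1,1],R[0,1])),"z",R[:,2].round(3))
c=shot("wrist");save(c,sys.argv[1]);P=cloud(c);H=cv2.cvtColor(c["image"],cv2.COLOR_RGB2HSV)
D=np.hypot(P[...,0]-.471,P[...,1]+.281)<.07
for k,M in dict(green=(H[...,0]>50)&(H[...,0]<75)&(H[...,1]>100)&(P[...,2]>0.05)&D,red=((H[...,0]<10)|(H[...,0]>170))&(H[...,1]>100)&(P[...,2]>.08)&D).items():
    Q=P[M]
    if len(Q)>5: print(k,len(Q),np.percentile(Q[:,2],[5,50,95]).round(3),cv2.minAreaRect((Q[:,:2]*1000).astype(np.float32)))
for t in sys.argv[2:]:find(c,"wrist",t)
E
python3 w.py w2.png tongs_grip tip_a stand
```

```text
2.0 [ 0.46668106 -0.28493992  0.25644297] [ 3.06103098e+00 -7.00228813e-01  7.07485148e-05] [ 0.31  0.49  0.27  1.81 -0.16  0.86 -1.36]
y ang -115.77010425811207 z [-0.    -0.001 -1.   ]
green 545 [0.052 0.059 0.06 ] ((472.9442138671875, -280.71014404296875), (74.09660339355469, 45.76500701904297), 65.23770141601562)
red 393 [0.101 0.131 0.133] ((470.46771240234375, -286.01324462890625), (85.90216064453125, 24.679359436035156), 64.32634735107422)
wrist tongs_grip 0.94 [ 0.597 -0.233  0.116] [159.  99.]
wrist tongs_grip 0.93 [ 0.503 -0.397  0.087] [374. 116.]
wrist tongs_grip 0.77 [ 0.474 -0.284  0.131] [279. 205.]
wrist tongs_grip 0.6 [ 0.37  -0.316  0.067] [345. 259.]
wrist tip_a 0.89 [ 0.507 -0.401  0.087] [376. 110.]
wrist tip_a 0.8 [ 0.484 -0.264  0.124] [254. 204.]
wrist tip_a 0.78 [ 0.53  -0.394  0.082] [359.  91.]
wrist tip_a 0.75 [ 0.557 -0.232  0.122] [180. 143.]
wrist tip_a 0.67 [ 0.59  -0.23   0.121] [159. 108.]
wrist tip_a 0.64 [ 0.373 -0.317  0.07 ] [345. 258.]
wrist tip_a 0.63 [ 0.476 -0.282  0.129] [276. 204.]
wrist tip_a 0.63 [ 0.36  -0.32   0.062] [350. 264.]
wrist stand 0.94 [ 0.483 -0.284 -0.001] [277. 174.]
wrist stand 0.46 [ 0.484 -0.264  0.126] [254. 204.]
```

View pics/w2.png

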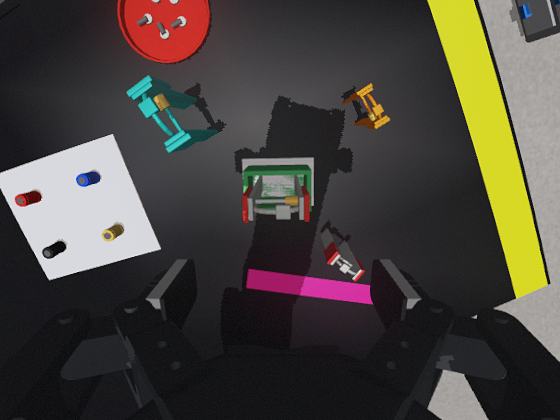

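The wrist view shows the target tongs in the stand at (278,205), centred between the fingers, with the gripper axis at 64.2° against the stand's 64.8°. The other tongs stay clear, and the blue body is at (88,179). I'm descending over the handle.

{"api": "carry_out", "payload": {"plan": [[[0.5,0.4,-3.0,0,0,0.5,0],[0,0,-4.0,0,0,0,0],[0,0,-4.0,0,0,0,0],[0,0,-2.3,0,0,0,0],[0,0,-1.0,0,0,0,0]]]}}

```text
time: 2.82
tool_pos: [0.4708, -0.2806, 0.1121]
tcp_rot: [-3.064, 0.691, 0.003]
contact_force: [-0.3, 0.1, 1.0]
grip_width: 0.0856
gripper_force: 0.0
```

{"api": "carry_out", "payload": {"plan": [[[0,0,0,0,0,0,70],[0,0,0,0,0,0,100],[0,0,0,0,0,0,110],[0,0,0,0,0,0,110],[0,0,0,0,0,0,110]]]}}

```text
time: 3.45
tool_pos: [0.4725, -0.2802, 0.114]
tcp_rot: [3.065, -0.688, 0.003]
contact_force: [-0.1, -1.2, 5.1]
grip_width: 0.0486
gripper_force: 3.2
```

{"api": "carry_out", "payload": {"plan": [[[0,0,0,0,0,0,128],[0,0,0,0,0,0,128],[0,0,0.5,0,0,0,128],[0,0,1.0,0,0,0,128],[0,0,1.5,0,0,0,128]]]}}

```text
time: 4.08
tool_pos: [0.4716, -0.2794, 0.1436]
tcp_rot: [-3.065, 0.688, 0.002]
contact_force: [-0.1, 0.2, -0.5]
grip_width: 0.0425
gripper_force: 4.6
```

{"api": "carry_out", "payload": {"plan": [[[0,0,2.0,0,0,0,128],[0,0,2.5,0,0,0,128],[0,0,2.0,0,0,0,128],[0,0,1,0,0,0,128],[0,0,0,0,0,0,128]]]}}

```text
time: 4.7
tool_pos: [0.4723, -0.2799, 0.2191]
tcp_rot: [3.065, -0.688, 0.002]
contact_force: [-0.1, -0.5, -1.8]
grip_width: 0.0428
gripper_force: 4.6
```

```bash
cat > b.py <<'E'
from h import *
import sys
s=ctrl.observe();print(s["time"],s["tool_pos"],s["contact_force"].round(1),s["grip_width"],s["gripper_force"])
R=Ro.from_rotvec(s["tcp_rot"]).as_matrix();print("y ang",np.degrees(np.arctan2(R[1,1],R[0,1])),"z",R[:,2].round(3))
for n in ["wrist","top","scene"]:
    c=shot(n)
    if len(sys.argv)>1 and n in sys.argv[2:]: save(c,sys.argv[1]+n+".png")
    P=cloud(c);H=cv2.cvtColor(c["image"],cv2.COLOR_RGB2HSV)
    m=(H[...,0]>108)&(H[...,0]<130)&(H[...,1]>110)&(np.hypot(P[...,0]-.578,P[...,1]+.07)<.04)
    Q=P[m];t=Q[Q[:,2]>np.nanmax(Q[:,2])-.006] if len(Q) else Q
    if len(Q):print(n,"blue",len(Q),"ztop",Q[:,2].max().round(3),"bbox mid",((Q.max(0)+Q.min(0))/2).round(4),(np.ptp(Q,0)).round(3),"top med",t.mean(0).round(4))
    for k in["shock_center","tip_a","tongs_grip"]:find(c,n,k)
    D=np.hypot(P[...,0]-s["tool_pos"][0],P[...,1]-s["tool_pos"][1])<.045
    m=((H[...,0]<10)|(H[...,0]>170))&(H[...,1]>100)&(P[...,2]>.11)&D
    if m.sum()>5: print("red",P[m][:,2].max(),P[m].mean(0).round(3),cv2.minAreaRect((P[m][:,:2]*1000).astype(np.float32)))
E
python3 b.py a scene wrist
```

```text
4.7 [ 0.47232061 -0.27985799  0.2191006 ] [-0.1 -0.5 -1.8] 0.042805754676858765 4.5657724142074585
y ang -115.28918665519792 z [ 0.001 -0.001 -1.   ]
wrist blue 294 ztop 0.032 bbox mid [ 0.5856 -0.066   0.0168] [0.02  0.028 0.03 ] top med [ 0.5832 -0.0731  0.0287]
wrist shock_center 0.84 [ 0.582 -0.074  0.023] [ 73. 186.]
wrist tip_a 0.96 [ 0.475 -0.279  0.231] [280. 299.]
wrist tip_a 0.92 [ 0.554 -0.233  0.123] [177. 152.]
wrist tip_a 0.84 [ 0.363 -0.325  0.041] [362. 269.]
wrist tip_a 0.72 [ 0.59  -0.233  0.12 ] [153. 107.]
wrist tip_a 0.68 [ 0.509 -0.401  0.087] [398. 111.]
wrist tip_a 0.67 [ 0.527 -0.395  0.082] [383.  93.]
wrist tip_a 0.62 [ 0.483 -0.272  0.223] [257. 280.]
wrist tip_a 0.55 [ 0.363 -0.327  0.05 ] [366. 272.]
wrist tongs_grip 0.9 [ 0.505 -0.396  0.087] [394. 118.]
wrist tongs_grip 0.74 [ 0.593 -0.233  0.119] [151. 102.]
wrist tongs_grip 0.56 [ 0.48  -0.278  0.236] [273. 296.]
red 0.24629305704674276 [ 0.478 -0.284  0.228] ((470.74493408203125, -285.9444885253906), (56.886695861816406, 24.780872344970703), 64.61731719970703)
top blue 5 ztop 0.033 bbox mid [ 0.576 
[... 700 characters left out ...]
] [229. 270.]
scene tip_a 0.73 [ 0.475 -0.288  0.21 ] [184. 211.]
scene tip_a 0.67 [ 0.525 -0.4    0.05 ] [159. 299.]
scene tip_a 0.62 [ 0.592 -0.234  0.084] [238. 273.]
scene tip_a 0.58 [ 0.359 -0.327  0.052] [155. 243.]
scene tip_a 0.53 [ 0.486 -0.269  0.2  ] [194. 214.]
scene tip_a 0.53 [ 0.528 -0.396  0.055] [160. 298.]
scene tongs_grip 0.94 [ 0.474 -0.287  0.21 ] [184. 211.]
scene tongs_grip 0.76 [ 0.592 -0.235  0.084] [238. 273.]
scene tongs_grip 0.74 [ 0.526 -0.402  0.053] [158. 299.]
scene tongs_grip 0.59 [ 0.375 -0.309  0.057] [164. 242.]
red 0.23792591734633128 [ 0.48  -0.286  0.22 ] ((475.3880310058594, -283.0312194824219), (43.1212272644043, 27.46149444580078), 60.89255142211914)
```

{"api": "carry_out", "payload": {"plan": [[[0.6,1.2,0.3,0,0,0,128],[1.7,3.3,0,0,0,0,128],[2.2,4.2,0,0,0,0,128],[2.2,4.2,0,0,0,0,128],[2.0,3.8,0,0,0,0,128]]]}}

```text
time: 5.92
tool_pos: [0.5601, -0.1097, 0.2216]
tcp_rot: [-3.065, 0.685, -0.001]
contact_force: [0.4, -0.3, -1.3]
grip_width: 0.0427
gripper_force: 4.6
```

{"api": "carry_out", "payload": {"plan": [[[1.4,2.7,0,0,0,0,128],[0.7,1.3,0,0,0,0,128],[0,0,-1.5,0,0,0,128],[0,0,-2,0,0,0,128],[0,0,-1,0,0,0,128]]]}}

```text
time: 6.55
tool_pos: [0.5783, -0.0745, 0.1746]
tcp_rot: [3.063, -0.692, -0.004]
contact_force: [-0.3, 0.8, -0.8]
grip_width: 0.0423
gripper_force: 4.6
```

```bash
python3 b.py b wrist scene | grep -v tip_a
```

```text
6.55 [ 0.57833531 -0.0745054   0.17464182] [-0.3  0.8 -0.8] 0.04228738846303331 4.567119777202606
y ang -115.44312088517032 z [-0.003 -0.001 -1.   ]
wrist blue 201 ztop 0.246 bbox mid [ 0.5908 -0.0757  0.126 ] [0.028 0.049 0.239] top med [ 0.5989 -0.0674  0.2439]
wrist shock_center 0.56 [ 0.586 -0.07   0.029] [275. 201.]
wrist tongs_grip 0.83 [ 0.384 -0.31   0.013] [552. 268.]
wrist tongs_grip 0.77 [ 0.583 -0.224  0.115] [502. 133.]
wrist tongs_grip 0.56 [ 0.585 -0.077  0.191] [283. 294.]
red 0.20101424506292478 [ 0.583 -0.08   0.186] ((579.496337890625, -74.42925262451172), (42.969703674316406, 25.127534866333008), 64.37351989746094)
top tongs_grip 0.88 [ 0.586 -0.227  0.113] [368. 166.]
top tongs_grip 0.61 [ 0.367 -0.31   0.086] [406. 266.]
top tongs_grip 0.49 [ 0.507 -0.392  0.074] [439. 204.]
scene blue 56 ztop 0.031 bbox mid [ 0.5834 -0.0739  0.0188] [0.017 0.018 0.025] top med [ 0.5835 -0.0749  0.0284]
scene shock_center 0.61 [ 0.594 -0.079  0.021] [294. 263.]
scene tongs_grip 0.86 [ 0.586 -0.07   0.163] [296. 215.]
scene tongs_grip 0.7 [ 0.59  -0.234  0.084] [238. 272.]
scene tongs_grip 0.64 [ 0.375 -0.311  0.058] [164. 242.]
scene tongs_grip 0.61 [ 0.527 -0.401  0.054] [158. 299.]
red 0.20758653598897525 [ 0.589 -0.079  0.179] ((585.46240234375, -78.15721130371094), (44.37736129760742, 20.314716339111328), 65.13919067382812)
```

View pics/bwrist.png

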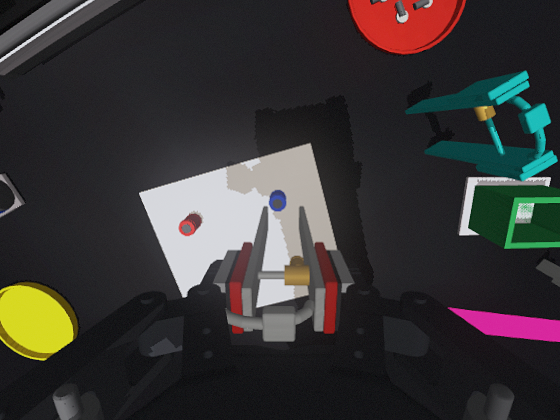

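The wrist view shows the tongs' tips at about (265,207) and (303,207), and the blue body at (277,200) just ahead of them. I'm measuring the body and the tips in the tool frame.

```bash
cat > t.py <<'E'
from h import *
s=ctrl.observe();print(s["time"],s["tool_pos"],s["contact_force"].round(1),s["grip_width"])
R=Ro.from_rotvec(s["tcp_rot"]).as_matrix();o=np.array(s["tool_pos"])
c=shot("wrist");P=cloud(c);H=cv2.cvtColor(c["image"],cv2.COLOR_RGB2HSV);T=(P-o)@R
near=(np.abs(T[...,0])<.04)&(np.abs(T[...,1])<.04)
b=(H[...,0]>105)&(H[...,0]<132)&(H[...,1]>90)&near&(P[...,2]<.09)
Q=P[b];zt=np.percentile(Q[:,2],98);q=Q[Q[:,2]>zt-.004];print("blue n",len(Q),"ztop",zt,"disc world",((q.max(0)+q.min(0))/2).round(4),q.mean(0).round(4),"tool",((q.mean(0)-o)@R).round(4),np.ptp(q,0).round(3))
v,u=np.where(b);print("pix",u.min(),u.max(),v.min(),v.max())
a=near&~b&(T[...,2]>.03)&(P[...,2]>.035)&(np.abs(T[...,1])<.03)&(np.abs(T[...,0])<.015)
for sg in(-1,1):
    A=T[a&(T[...,1]*sg>0)]
    if len(A)<5: continue
    for lo in np.arange(.03,.12,.02):
        e=A[(A[:,2]>lo)&(A[:,2]<lo+.02)]
        if len(e)>3: print("arm",sg,len(e),"z",round(lo,2),"x",np.percentile(e[:,0],[5,50,95]).round(4),"y",np.percentile(e[:,1],[5,50,95]).round(4),"zmax",e[:,2].max().round(3))
E
python3 t.py
```

```text
7.15 [ 0.58015011 -0.07270208  0.17659544] [ 0.1 -0.  -2.1] 0.042973945405063274
blue n 213 ztop 0.030476798614704887 disc world [ 0.5839 -0.0712  0.0286] [ 0.5843 -0.0715  0.0291] tool [ 0.0031 -0.0028  0.1475] [0.015 0.015 0.004]
pix 272 288 191 211
arm -1 167 z 0.03 x [-0.0061  0.0095  0.0106] y [-0.0161 -0.0128 -0.0127] zmax 0.05
arm -1 121 z 0.05 x [-0.0063  0.0099  0.0106] y [-0.016  -0.0127 -0.0126] zmax 0.07
arm -1 79 z 0.07 x [-0.0074  0.0101  0.0106] y [-0.016  -0.013  -0.0125] zmax 0.09
arm -1 73 z 0.09 x [-0.0068  0.007   0.0105] y [-0.0158 -0.0126 -0.0125] zmax 0.109
arm 1 158 z 0.03 x [-0.005   0.0099  0.0107] y [0.0121 0.0123 0.0154] zmax 0.05
arm 1 117 z 0.05 x [-0.0069  0.0092  0.0106] y [0.0121 0.0122 0.0155] zmax 0.069
arm 1 78 z 0.07 x [-0.0074  0.01    0.0105] y [0.0122 0.0125 0.0155] zmax 0.09
arm 1 73 z 0.09 x [-0.0058  0.0068  0.0105] y [0.0122 0.0123 0.0157] zmax 0.11
```

{"api": "carry_out", "payload": {"plan": [[[0.4,0.1,-0.5,0,0,0,128],[0,0,-1.5,0,0,0,128],[0,0,0,0,0,0,128]]]}}

```text
time: 7.58
tool_pos: [0.5827, -0.0714, 0.1544]
tcp_rot: [3.065, -0.688, -0.006]
contact_force: [0.2, -0.4, -0.7]
grip_width: 0.0427
gripper_force: 4.6
```

```bash
python3 t.py
```

```text
7.575 [ 0.58271197 -0.07142301  0.15442443] [ 0.2 -0.4 -0.7] 0.04272847415791663
blue n 263 ztop 0.030698469163500153 disc world [ 0.5838 -0.071   0.029 ] [ 0.5844 -0.0712  0.0292] tool [ 0.0018 -0.0011  0.1252] [0.015 0.015 0.005]
pix 274 291 197 219
arm -1 166 z 0.03 x [-0.0062  0.0093  0.0106] y [-0.0161 -0.0128 -0.0127] zmax 0.05
arm -1 119 z 0.05 x [-0.0069  0.0097  0.0106] y [-0.016  -0.0128 -0.0126] zmax 0.07
arm -1 83 z 0.07 x [-0.0075  0.01    0.0105] y [-0.016  -0.0129 -0.0125] zmax 0.09
arm -1 72 z 0.09 x [-0.0063  0.0076  0.0105] y [-0.0158 -0.0126 -0.0125] zmax 0.11
arm 1 158 z 0.03 x [-0.0051  0.01    0.0107] y [0.012  0.0123 0.0156] zmax 0.05
arm 1 119 z 0.05 x [-0.0067  0.0094  0.0106] y [0.0121 0.0122 0.0155] zmax 0.069
arm 1 80 z 0.07 x [-0.0075  0.01    0.0105] y [0.0122 0.0126 0.0155] zmax 0.09
arm 1 72 z 0.09 x [-0.0059  0.0068  0.0105] y [0.0122 0.0123 0.0156] zmax 0.109
```

{"api": "carry_out", "payload": {"plan": [[[0.15,0.05,-0.8,0,0,0,128],[0,0,-1.3,0,0,0,128],[0,0,-1.2,0,0,0,128],[0,0,0,0,0,0,128],[0,0,0,0,0,0,140]]]}}

```text
time: 8.25
tool_pos: [0.5856, -0.0713, 0.1233]
tcp_rot: [3.065, -0.688, 0.0]
contact_force: [0.1, -0.6, -0.5]
grip_width: 0.0384
gripper_force: 5.8
```

{"api": "carry_out", "payload": {"plan": [[[0,0,0,0,0,0,150],[0,0,0,0,0,0,165],[0,0,0,0,0,0,175],[0,0,0,0,0,0,175]]]}}

```text
time: 8.75
tool_pos: [0.586, -0.0713, 0.1241]
tcp_rot: [-3.065, 0.688, -0.002]
contact_force: [-1.2, 0.2, 5.8]
grip_width: 0.031
gripper_force: 58.9
```

```bash
python3 t.py; python3 -c "
from h import *
c=shot('wrist');s=shot('scene')
a=cv2.resize(c['image'][170:350,200:360],(480,540));b=cv2.resize(s['image'][190:290,255:340],(459,540))[:,:310]
cv2.imwrite('pics/g1.png',np.hstack([a,b])[:,:,::-1])"
```

```text
8.75 [ 0.58599656 -0.07128498  0.12406418] [-1.2  0.2  5.8] 0.031028507594035814
blue n 346 ztop 0.030729054445664986 disc world [ 0.5845 -0.07    0.029 ] [ 0.5848 -0.0706  0.0292] tool [-0.0015 -0.0001  0.0948] [0.015 0.016 0.005]
pix 274 293 210 235
arm -1 126 z 0.03 x [-0.0064  0.0101  0.0107] y [-0.0116 -0.0089 -0.0081] zmax 0.05
arm -1 110 z 0.05 x [-0.0061  0.0099  0.0105] y [-0.0114 -0.0081 -0.0079] zmax 0.07
arm -1 70 z 0.07 x [-0.0063  0.01    0.0105] y [-0.0113 -0.0083 -0.0077] zmax 0.089
arm 1 108 z 0.03 x [-0.0018  0.0102  0.0107] y [0.0069 0.0081 0.0106] zmax 0.049
arm 1 92 z 0.05 x [-0.0057  0.0101  0.0105] y [0.007  0.008  0.0106] zmax 0.07
arm 1 71 z 0.07 x [-0.0065  0.01    0.0105] y [0.0073 0.008  0.0109] zmax 0.089
```

View pics/g1.png

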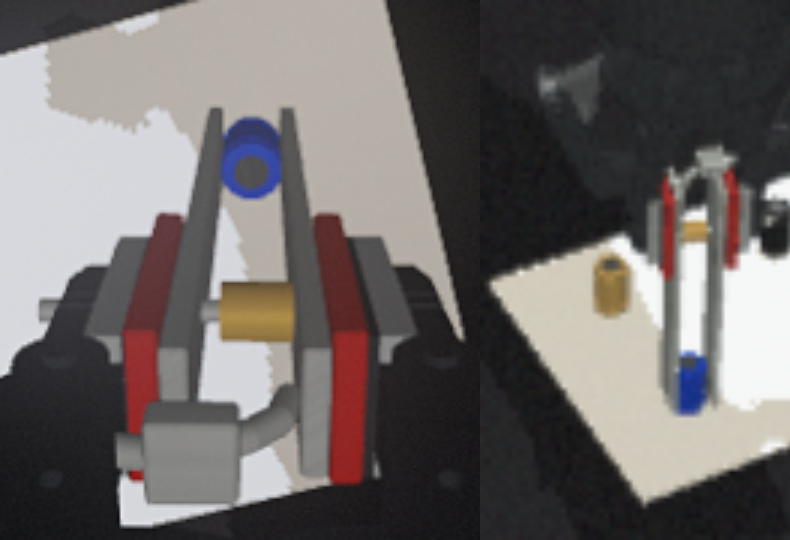

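The view shows the blue body held between the tips, at about (250,158) in the left panel. I'm lifting it.

{"api": "carry_out", "payload": {"plan": [[[0,0,0.5,0,0,0,175],[0,0,1.5,0,0,0,175],[0,0,2.5,0,0,0,175],[0,0,2.5,0,0,0,175],[0,0,1.0,0,0,0,175]]]}}

```text
time: 9.52
tool_pos: [0.5864, -0.0715, 0.2054]
tcp_rot: [-3.065, 0.688, -0.005]
contact_force: [0.5, -0.0, -1.4]
grip_width: 0.0308
gripper_force: 59.4
```

```bash
python3 t.py|head -3; python3 -c "
from h import *
for n in('wrist','top','scene'):
    c=shot(n);find(c,n,'dish')"
```

```text
9.525 [ 0.58637458 -0.07146679  0.20535457] [ 0.5 -0.  -1.4] 0.030847118773454602
blue n 23 ztop 0.08998080359529738 disc world [ 0.5884 -0.0715  0.0882] [ 0.5907 -0.0718  0.0889] tool [ 0.0038 -0.0014  0.1165] [0.008 0.013 0.004]
pix 275 292 209 216
wrist dish 0.56 [ 0.572  0.263 -0.001] [ 58. 310.]
top dish 0.77 [0.571 0.259 0.009] [162. 182.]
scene dish 0.6 [0.572 0.255 0.007] [383. 211.]
```

{"api": "carry_out", "payload": {"plan": [[[0,1.5,0.5,0,0,0,175],[-0.2,3.5,0,0,0,0,175],[-0.2,4.5,0,0,0,0,175],[-0.2,4.5,0,0,0,0,175],[-0.2,4.5,0,0,0,0,175]]]}}

```text
time: 10.5
tool_pos: [0.577, 0.1166, 0.2083]
tcp_rot: [-3.065, 0.686, 0.001]
contact_force: [1.0, 0.7, -1.2]
grip_width: 0.0311
gripper_force: 59.4
```

{"api": "carry_out", "payload": {"plan": [[[-0.2,4.5,0,0,0,0,175],[-0.2,4.5,0,0,0,0,175],[-0.2,3.5,0,0,0,0,175],[0,1.8,0,0,0,0,175],[0,0,0,0,0,0,175]]]}}

```text
time: 11.12
tool_pos: [0.571, 0.2582, 0.2081]
tcp_rot: [3.066, -0.684, -0.001]
contact_force: [-0.1, -0.9, -0.8]
grip_width: 0.0312
gripper_force: 59.5
```

```bash
sed -i 's/P\[...,2\]<.09/P[...,2]<.13/' t.py; python3 t.py|head -3; python3 -c "
from h import *
for n in('wrist','top','scene'):
    c=shot(n);find(c,n,'dish');P=cloud(c);H=cv2.cvtColor(c['image'],cv2.COLOR_RGB2HSV)
    M=(H[...,0]>22)&(H[...,0]<35)&(H[...,1]>120)&(np.hypot(P[...,0]-.574,P[...,1]-.26)<.075)&(P[...,2]<.02)
    if M.sum()>5:print(M.sum(),cv2.minEnclosingCircle((P[M][:,:2]*1000).astype(np.float32)))
    if n=='wrist':save(c,'d1.png')
print(ctrl.observe()['joints'].round(2))"
```

```text
11.125 [0.57099243 0.25820345 0.20806151] [-0.1 -0.9 -0.8] 0.03116086431661821
blue n 350 ztop 0.1142811699064835 disc world [0.5694 0.2593 0.1125] [0.5697 0.2588 0.113 ] tool [-0.0013  0.      0.095 ] [0.015 0.016 0.004]
pix 274 293 209 235
wrist dish 0.61 [0.576 0.252 0.001] [285. 187.]
wrist dish 0.49 [0.581 0.261 0.208] [265. 275.]
6128 ((570.6265258789062, 249.08079528808594), 62.44309616088867)
top dish 0.63 [0.565 0.254 0.007] [164. 184.]
643 ((573.1845703125, 254.94775390625), 53.000648498535156)
scene dish 0.81 [0.572 0.258 0.002] [383. 212.]
scene dish 0.71 [0.576 0.255 0.175] [392. 161.]
799 ((566.4259643554688, 261.1539001464844), 62.258056640625)
[-0.64  0.66  0.28  1.64 -0.22  0.88 -2.28]
```

View pics/d1.png

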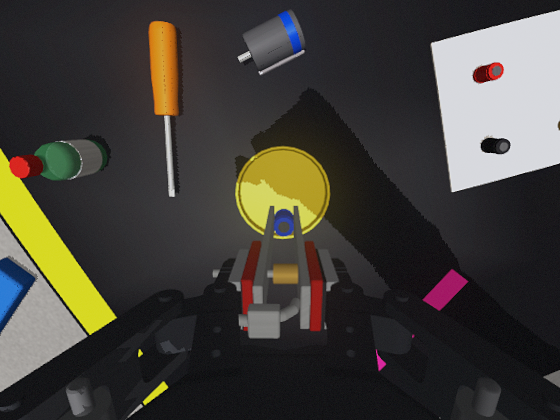

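The wrist view shows the body at (284,222), held over the yellow dish, whose centre is at (283,192) in the picture. By measurement it is about 5 mm off the dish centre. I'm lowering it.

{"api": "carry_out", "payload": {"plan": [[[0.3,-0.3,-1.5,0,0,0,175],[0,0,-2.5,0,0,0,175],[0,0,-2.5,0,0,0,175],[0,0,-1.3,0,0,0,175],[0,0,0,0,0,0,175]]]}}

```text
time: 12.1
tool_pos: [0.5739, 0.2532, 0.129]
tcp_rot: [3.064, -0.688, -0.003]
contact_force: [-0.4, -0.2, -1.4]
grip_width: 0.0308
gripper_force: 59.5
```

{"api": "carry_out", "payload": {"plan": [[[0,0,-0.3,0,0,0,175],[0,0,-0.2,0,0,0,175],[0,0,0,0,0,0,175]]]}}

```text
time: 12.48
tool_pos: [0.5747, 0.2539, 0.1257]
tcp_rot: [-3.065, 0.688, -0.001]
contact_force: [0.3, 0.1, -1.5]
grip_width: 0.0309
gripper_force: 59.5
```

```bash
python3 t.py|head -3; python3 -c "
from h import *
print(ctrl.observe()['contact_force'],ctrl.observe()['tool_pos'])"
```

```text
12.475 [0.57469797 0.25387819 0.12568355] [ 0.3  0.1 -1.5] 0.03093972287299951
blue n 341 ztop 0.032031326138695394 disc world [0.5729 0.2549 0.0304] [0.5736 0.2545 0.0306] tool [-0.0013 -0.0001  0.0951] [0.015 0.016 0.005]
pix 274 293 209 235
[ 0.12093202  1.03589756 -0.52097746] [0.57468739 0.25390564 0.12570978]
```

{"api": "carry_out", "payload": {"plan": [[[0,0,-0.1,0,0,0,175],[0,0,-0.05,0,0,0,175],[0,0,0,0,0,0,175]]]}}

```text
time: 12.9
tool_pos: [0.5746, 0.2538, 0.1241]
tcp_rot: [-3.065, 0.688, -0.0]
contact_force: [-0.6, -0.5, 2.6]
grip_width: 0.0315
gripper_force: 59.6
```

The force has turned positive, so the body is on the floor. I'm opening gently.

{"api": "carry_out", "payload": {"plan": [[[0,0,0,0,0,0,155],[0,0,0,0,0,0,145],[0,0,0,0,0,0,135],[0,0,0,0,0,0,120],[0,0,0,0,0,0,120]]]}}

```text
time: 13.52
tool_pos: [0.5745, 0.2537, 0.1238]
tcp_rot: [3.065, -0.688, -0.0]
contact_force: [0.0, 0.4, -0.8]
grip_width: 0.0449
gripper_force: 3.8
```

```bash
python3 t.py
```

```text
13.525 [0.57450922 0.25371684 0.12375608] [ 0.   0.4 -0.8] 0.0449028711757751
blue n 339 ztop 0.030585246969298728 disc world [0.5729 0.2548 0.0289] [0.5733 0.2544 0.0292] tool [-0.0014 -0.0001  0.0946] [0.015 0.015 0.004]
pix 274 293 209 235
arm -1 174 z 0.03 x [-0.0061  0.0088  0.0107] y [-0.0173 -0.014  -0.0139] zmax 0.05
arm -1 121 z 0.05 x [-0.007   0.0097  0.0105] y [-0.0172 -0.014  -0.0138] zmax 0.07
arm -1 91 z 0.07 x [-0.007   0.0072  0.0105] y [-0.0171 -0.0139 -0.0138] zmax 0.089
arm 1 164 z 0.03 x [-0.0052  0.0098  0.0106] y [0.0134 0.0135 0.0168] zmax 0.05
arm 1 120 z 0.05 x [-0.0066  0.0098  0.0107] y [0.0134 0.0136 0.0168] zmax 0.07
arm 1 81 z 0.07 x [-0.0071  0.0099  0.0105] y [0.0135 0.0136 0.0169] zmax 0.089
```

{"api": "carry_out", "payload": {"plan": [[[0,0,0.5,0,0,0,120],[0,0,1.5,0,0,0,120],[0,0,2.5,0,0,0,120],[0,0,3.5,0,0,0,122],[0,0,2.0,0,0,0,128]]]}}

```text
time: 14.2
tool_pos: [0.5756, 0.254, 0.227]
tcp_rot: [-3.063, 0.688, -0.005]
contact_force: [0.6, -0.6, -0.6]
grip_width: 0.0428
gripper_force: 4.6
```

{"api": "carry_out", "payload": {"plan": [[[-0.2,-1.5,0,0,0,0,128],[-0.7,-3.5,0,0,0,0,128],[-0.9,-4.6,0,0,0,0,128],[-0.9,-4.6,0,0,0,0,128],[-0.9,-4.6,0,0,0,0,128]]]}}

```text
time: 14.82
tool_pos: [0.537, 0.063, 0.2232]
tcp_rot: [3.064, -0.689, -0.002]
contact_force: [1.3, -0.6, -0.6]
grip_width: 0.0428
gripper_force: 4.6
```

{"api": "carry_out", "payload": {"plan": [[[-0.9,-4.6,0,0,0,0,128],[-0.9,-4.6,0,0,0,0,128],[-0.9,-4.6,0,0,0,0,128],[-0.9,-4.6,0,0,0,0,128],[-0.9,-4.6,0,0,0,0,128]]]}}

```text
time: 15.45
tool_pos: [0.4916, -0.1664, 0.2233]
tcp_rot: [3.065, -0.689, -0.002]
contact_force: [0.9, -0.6, -0.7]
grip_width: 0.0427
gripper_force: 4.6
```

{"api": "carry_out", "payload": {"plan": [[[-0.9,-4.6,0,0,0,0,128],[-0.6,-4.0,0,0,0,0,128],[-0.4,-2.6,0,0,0,0,128],[-0.2,-0.4,0,0,0,0,128],[0,0,0,0,0,0,128]]]}}

```text
time: 16.08
tool_pos: [0.4717, -0.2795, 0.2234]
tcp_rot: [-3.064, 0.688, 0.002]
contact_force: [0.7, 0.2, -1.4]
grip_width: 0.0425
gripper_force: 4.6
```

```bash
cat > q.py <<'E'
from h import *
s=ctrl.observe();R=Ro.from_rotvec(s["tcp_rot"]).as_matrix();o=np.array(s["tool_pos"]);print(o,np.degrees(np.arctan2(R[1,1],R[0,1])),s["grip_width"])
c=shot("wrist");P=cloud(c);H=cv2.cvtColor(c["image"],cv2.COLOR_RGB2HSV);T=(P-o)@R;save(c,"p1.png")
g=(H[...,0]>50)&(H[...,0]<75)&(H[...,1]>100)&(P[...,2]>0.05)&(P[...,2]<.07)&(np.hypot(P[...,0]-.471,P[...,1]+.281)<.07)
for N,X in(("world",P),("tool",T)):print(N,g.sum(),cv2.minAreaRect((X[g][:,:2]*1000).astype(np.float32)))
a=(np.abs(T[...,0])<.015)&(np.abs(T[...,1])<.03)&(T[...,2]>.03)&(T[...,2]<.13)&~g
for sg in(-1,1):
    A=T[a&(T[...,1]*sg>0)];print("arm",sg,len(A),np.percentile(A,[2,50,98],axis=0).round(4).tolist())
E
python3 q.py
```

```text
[ 0.4717016  -0.27952024  0.22336001] -115.31681582645732 0.042473115077334485
world 1230 ((472.71661376953125, -281.03216552734375), (73.90800476074219, 46.34990310668945), 64.86416625976562)
tool 1230 ((1.8283576965332031, 1.0428352355957031), (73.9080581665039, 46.35459518432617), 89.81941223144531)
arm -1 440 [[-0.0077, -0.0164, 0.0311], [0.0097, -0.0128, 0.0583], [0.0107, -0.0126, 0.1072]]
arm 1 427 [[-0.0078, 0.012, 0.0307], [0.0097, 0.0123, 0.0592], [0.0107, 0.0158, 0.1068]]
```

View pics/p1.png

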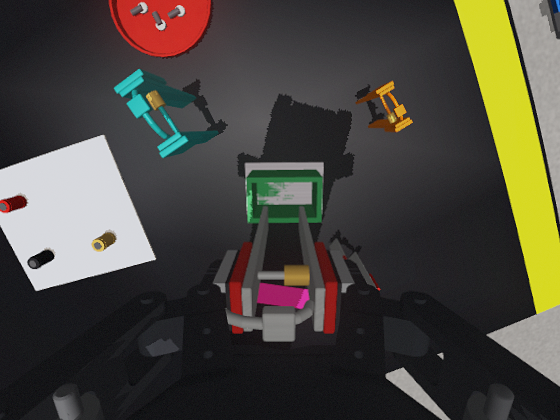

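The wrist view shows the tongs' tips at (263,210) and (303,210), with the stand pocket at (284,195). By measurement they are within 2 mm of centred. I'm inserting them.

{"api": "carry_out", "payload": {"plan": [[[0.1,-0.15,-1.5,0,0,0,128],[0,0,-2.5,0,0,0,128],[0,0,-2.5,0,0,0,128],[0,0,-2.0,0,0,0,128],[0,0,-1.3,0,0,0,128]]]}}

```text
time: 16.75
tool_pos: [0.4733, -0.2804, 0.124]
tcp_rot: [-3.065, 0.685, 0.003]
contact_force: [-0.1, -0.3, -1.5]
grip_width: 0.0427
gripper_force: 4.6
```

{"api": "carry_out", "payload": {"plan": [[[0,0,-0.5,0,0,0,128],[0,0,-0.2,0,0,0,128],[0,0,0,0,0,0,128]]]}}

```text
time: 17.12
tool_pos: [0.4739, -0.2819, 0.1192]
tcp_rot: [3.065, -0.688, 0.002]
contact_force: [-0.2, -0.1, -0.3]
grip_width: 0.0427
gripper_force: 4.6
```

{"api": "carry_out", "payload": {"plan": [[[0,0,-0.2,0,0,0,128],[0,0,-0.15,0,0,0,128],[0,0,0,0,0,0,128]]]}}

```text
time: 17.5
tool_pos: [0.4735, -0.2817, 0.1153]
tcp_rot: [-3.065, 0.688, -0.0]
contact_force: [-0.7, -0.5, -1.8]
grip_width: 0.0427
gripper_force: 4.6
```

{"api": "carry_out", "payload": {"plan": [[[0,0,-0.15,0,0,0,128],[0,0,0,0,0,0,115],[0,0,0,0,0,0,100],[0,0,0,0,0,0,85],[0,0,0,0,0,0,70]]]}}

```text
time: 18.12
tool_pos: [0.4736, -0.2818, 0.1139]
tcp_rot: [3.065, -0.688, 0.0]
contact_force: [0.2, -0.5, 0.2]
grip_width: 0.0618
gripper_force: 0.0
```

{"api": "carry_out", "payload": {"plan": [[[0,0,0,0,0,0,30],[0,0,0,0,0,0,0],[0,0,0,0,0,0,0],[0,0,0,0,0,0,0]]]}}

```text
time: 18.62
tool_pos: [0.4735, -0.2818, 0.1138]
tcp_rot: [3.065, -0.688, 0.0]
contact_force: [0.2, 0.9, -0.3]
grip_width: 0.0855
gripper_force: 0.0
```

{"api": "carry_out", "payload": {"plan": [[[0,0,1,0,0,0,0],[0,0,3,0,0,0,0],[0,0,4,0,0,0,0],[0,0,5,0,0,0,0],[0,0,4,0,0,0,0]]]}}

```text
time: 19.25
tool_pos: [0.4736, -0.282, 0.2866]
tcp_rot: [3.065, -0.688, 0.003]
contact_force: [0.4, 0.2, 0.1]
grip_width: 0.0853
gripper_force: 0.0
```

{"api": "carry_out", "payload": {"plan": [[[-1,1,0,0,0,0,0],[0,0,0,0,0,0,0],[0,0,0,0,0,0,0]]]}}

```text
time: 19.62
tool_pos: [0.4631, -0.2713, 0.2829]
tcp_rot: [-3.065, 0.687, 0.003]
contact_force: [0.0, 0.6, 0.3]
grip_width: 0.0851
gripper_force: 0.0
```

```bash
python3 w.py w9.png tongs_grip; python3 -c "
from h import *
s=shot('scene');a=cv2.resize(s['image'][205:305,140:240],(395,500));b=cv2.resize(s['image'][175:245,345:425],(395,500))
cv2.imwrite('pics/fin.png',np.hstack([a,b])[:,:,::-1]);find(s,'scene','shock_center')
P=cloud(s);H=cv2.cvtColor(s['image'],cv2.COLOR_RGB2HSV);m=(H[...,0]>108)&(H[...,0]<130)&(H[...,1]>110)&(np.hypot(P[...,0]-.573,P[...,1]-.255)<.05);print(P[m].min(0),P[m].max(0))"
```

```text
19.625 [ 0.46309707 -0.27134995  0.28293077] [-3.06503613e+00  6.87441585e-01  2.65691243e-03] [ 0.27  0.45  0.3   1.8  -0.16  0.92 -1.37]
y ang -115.28277004575591 z [-0.002  0.001 -1.   ]
green 485 [0.056 0.059 0.06 ] ((472.7419128417969, -280.6023864746094), (72.39437866210938, 46.068973541259766), 65.14148712158203)
red 308 [0.103 0.131 0.133] ((471.64923095703125, -275.07440185546875), (86.23933410644531, 34.02088165283203), 65.00556945800781)
wrist tongs_grip 0.93 [ 0.477 -0.285  0.134] [291. 187.]
wrist tongs_grip 0.81 [ 0.591 -0.229  0.124] [180.  97.]
wrist tongs_grip 0.68 [ 0.503 -0.399  0.086] [379. 108.]
scene shock_center 0.63 [0.581 0.247 0.02 ] [384. 210.]
[0.56322488 0.24223713 0.00624829] [0.57861338 0.25858501 0.03497896]
```

View pics/fin.png

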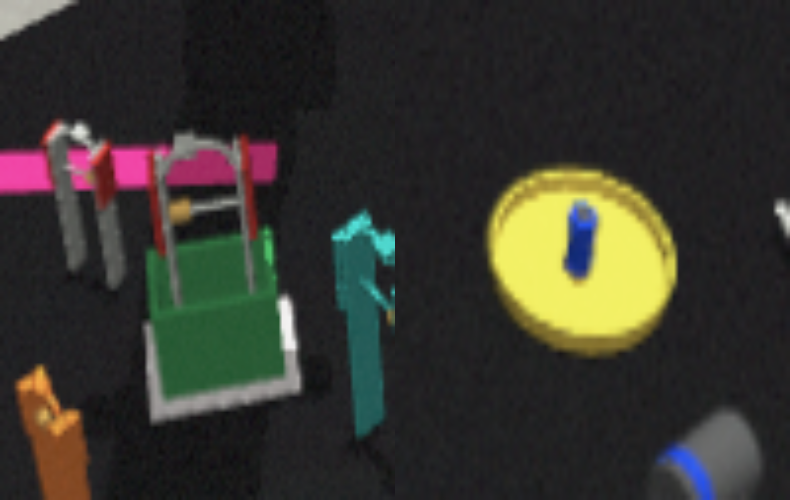

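The final view shows the tongs upright in the stand at (200,215), and the blue body upright in the yellow dish at (580,240). I'm handing the job in.

```bash
python3 -c "
from bench import ctrl
print(ctrl.close_job())"
```

```text
the job is handed in; nothing more can be done
None
```

The blue body stands upright in the yellow dish, the tongs are back upright in their green stand and released, and I handed the job in at 19.6 s; no verdict came back.

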